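# Push the worn soap through the bin's swing flap

## Robot

A 7-joint arm with a two-finger parallel gripper is mounted at the origin on the work surface. World frame = base frame: x ahead of the robot, y to its left, z up, the work surface at z = 0. Lengths are in mm, angles in rad, forces in N, time in s.
With the tool pointing down it reaches from about 400 to 875 mm from the base axis. Payload 4.4 kg.
Tool frame: the origin (TCP) lies midway between the tips of the shut fingers; the grasp point (between the pads) lies ctrl.grip_depth behind it (ctrl.grip_depth is the distance from the TCP to the grasp point, in mm); z points along the fingers, y is the line along which they close (so a half turn about z gives the same grasp; the last joint's range is limited). The gripper opens to 85 mm and grips with 20 to 120 N. Pads are 22 mm wide; open, the fingers measure 114 mm over their backs; the gripper's body (76 mm by 85 mm) begins 54 mm behind the grasp point. The pads swing forward as they close: fully open they stand 13 mm farther back than shut.
Start: joints at [1.18, 0.628, 0.038, 1.517, -0.027, 0.996, -0.02], TCP at [207.455, -616.02, 231.313] pointing down, gripper open.
Joint ranges: [-3.06, 3.06], [-0.37, 2.12], [-1.25, 1.32], [0.18, 2.47], [-1.1, 4.24], [0.23, 1.98], [-2.94, 2.94]. Speed limits (rad/s): [2.57, 2.57, 3.14, 3.14, 3.14, 3.14, 3.14].

## Interface

Orientations are given as [roll, pitch, yaw] about the fixed x, y, z axes, in that order (R = Rz(yaw) Ry(pitch) Rx(roll)).
In Python, from cell import ctrl gives the robot as it stands.
- The arm moves only by the tool carry_out, never from a script. Its argument "deltas" is one flat list of numbers, 7 for each row, row after row: the turn, a rotation vector about the tool's x, y, z in degrees, then the shift along the tool's x, y, z in m, then the closure, from -1 (fully open) to 1 (shut). In form: [wx, wy, wz, dx, dy, dz, claw, wx, wy, wz, dx, dy, dz, claw, ...]. A call has 1 to 12 rows; each row shifts and turns the commanded pose from where the row before left it, along the tool's axes as they then stand; what a row does not reach is not made up. A row lasts 1/8 s, in which the tool goes at most 62.5 mm and 10.7 degrees, less where a joint would pass 70% of its speed; a pose out of reach is approached as far as the arm can. A call with a gripper value outside its range is refused whole. The fingers move at their own pace and stop on an object; the grip force is fixed at half the most. Time passes only in rows, so rows that do not move let the fingers close. It gives the time, the measured TCP pose, the force, the opening and the grip force at its end, in the units of the state.
- ctrl.read_state(): the state, without advancing time (a new reading comes with each control period).
- ctrl.get_image(name): name is "scene" or "top" or "wrist"; returns the picture (384x512x3 uint8, red, green, blue); there is no depth.
- ctrl.calibration(name): a dict with "mtx" (3x3 intrinsics, pixels), "R" (3x3) and "t" (3): a world point X has camera coordinates R X + t. Camera axes: x right, y down, z forward; pixel columns grow to the right and rows downward; lengths in mm; the calibration is good to about 2 mm. A picture is of the moment at which its call begins: read the wrist's pose just before it. calibration takes no time and is no camera call; for the wrist camera it gives the pose at the moment of the call.
- ctrl.finish_job(): hands the job in; it is judged then, once.
The state is a dict: "clock": time; "qpos": joint angles; "qd": joint speeds; "tau": joint torques, N m; "eef_pos": TCP position; "tool_rot": TCP orientation; "force": force on the tool from outside, world axes, zero at the start; "torque": the same for the moment, N m; "width": finger opening in mm; "gripper_force": force on a finger pad.
Only numpy, scipy, OpenCV 4.12 (cv2) and the standard library are available. Lean on these libraries where they do the work, as an engineer would, in place of code of your own. Each camera call takes 0.05 s, during which the arm holds its last target. There are 200 camera calls.

## Task

With one fingertip push the waste bin's self-closing flap open, and while that finger keeps it open push the worn bar of soap off the bin's front ledge and through the opening with the other finger, so that it drops into the bin. Keep the flap pressed open until the soap has dropped, then let the flap close. Only push the soap: do not pinch it, lift it or push it up over the flap, and leave the jar on the ledge and the other things where they are.

Things in the scene. Friction and masses are not known exactly. Their poses are not given: they have to be found in the camera images.
- bin: Fixed white bin, 250 (x) x 240 (y) x 192 mm (z), walls 6 mm, origin at the centre of its underside; x runs from front to back (away from the robot at yaw 0), y left, z up. A flat rimless ledge, top at z = 140, covers x = -125 to -35 mm, full width. Behind it an opening, x = -35 to 90, y = -114 to 114 mm, is closed by a grey flap. Hollow inside, floor at z = 6 mm
- ledge_edge (a point): point on the bin at the middle of the ledge's rear edge, where ledge and opening meet (bin frame x = -35, y = 0, z = 140 mm); axes as the bin's
- hinge_mid (a point): middle of the flap's hinge line, fixed on the bin (bin frame x = 90, y = 0, z = 185 mm). Behind it a roof strip, top at z = 192 mm, reaches to the bin's back. On both sides the bin's side walls rise along the flap's slope, about 4 mm proud of it
- flap (a joint): flap angle, rad: 0 shut, grows as it is pushed down into the bin, stop at 0.9. A spring shuts it: 0.3 N m shut, 0.52 N m at the stop, so 3 to 8 N of finger push 60 to 120 mm from the hinge. A fingertip kept just above ledge height opens it further as it moves towards the hinge. The soap's weight alone does not open it
- flap_edge (a point): middle of the free front edge of the flap, top face (moves with it). The flap is a grey plate 130 mm long, 216 mm wide, 5 mm thick, hinged along its rear upper edge; shut, it slopes down to the front at 20 degrees, its free edge level with the ledge and 3 mm behind the ledge's rear edge
- soap: worn cream-coloured bar of soap, a rounded block 34 (x) x 56 (y) x 22 mm (z), about 60 g, loose on the ledge; origin at the centre of its underside, z up. It lies about 55 mm to one side of the bin's middle line, its 56 mm side roughly along the bin's y
- jar: small white lidded jar, diameter 40, height 45 mm, standing loose on the ledge about 55 mm to the other side of the middle line; origin at the centre of its underside. To be left alone
- jug: clear jug with white cap, diameter 117, height 222 mm, standing on the table at the left; origin at the centre of its underside. Bystander
- roll: paper roll standing on end, diameter 110, height 100 mm, on the table at the right; origin at the centre of its underside. Bystander
- cup: open plastic cup, rim diameter 72, height 90 mm, on the table at the right; origin at the centre of its underside. Bystander
Things that resemble listed ones, but are neither listed nor needed, are in the scene too. What is meant by the soap is not turquoise, and is the smaller of those in its own colour.

How it is judged:
By the outcome, as a careful person would: the job done as asked, in the order asked, and still so for the second after the job is handed in, with the robot touching nothing.
It also fails if it takes over 32 s, if anything falls off the work surface, if the arm or the gripper's body presses on something with over 40 N, if the wrist force passes 120 N, or if a joint passes its speed limit or range.

## Working session

There is one attempt and no reset: what is moved stays moved. The work goes in short steps, Python scripts to look and compute and a tool call to move; the robot and the scene stay as the last step left them, time stands still between calls to the robot, and variables do not carry over. Pictures are saved under pics/ and viewed, at most 10 in all, crops included, and the job is handed in when it is done.

Besides the shell and the picture viewer there is one more tool, called after ">>>" as name(argument=value, ...) on one line, values as JSON. carry_out: Moves the arm, as the interface text tells. Its arguments: {"type":"object","properties":{"deltas":{"type":"array"}},"required":["deltas"]}

```bash
mkdir -p pics; ls; python3 - <<'E'
from cell import ctrl
import cv2,numpy as np
s=ctrl.read_state();print({k:np.round(v,3).tolist() for k,v in s.items()}, ctrl.grip_depth)
a=[]
for n in("scene","top"):
    im=ctrl.get_image(n);cv2.imwrite(f"pics/{n}0.png",im[:,:,::-1]);a.append(im)
    c=ctrl.calibration(n);print(n,{k:np.round(v,3).tolist() for k,v in c.items()})
E
```

```text
pics
{'clock': 0.0, 'qpos': [1.18, 0.629, 0.038, 1.518, -0.027, 0.996, -0.02], 'qd': [-0.001, -0.001, 0.001, -0.001, -0.0, 0.0, 0.002], 'tau': [0.0, -56.341, 1.227, -19.344, 0.011, 0.011, 0.0], 'eef_pos': [207.255, -615.395, 230.39], 'tool_rot': [-3.14, 0.0, 0.325], 'force': [0.027, -0.134, 0.431], 'torque': [-0.011, 0.013, 0.042], 'gripper_force': 0.0, 'width': 85.254} 18.700000000000003
scene {'mtx': [[393.077, 0.0, 255.703], [0.0, 393.077, 190.572], [0.0, 0.0, 1.0]], 'R': [[0.153, 0.988, -0.006], [0.801, -0.128, -0.585], [-0.579, 0.084, -0.811]], 't': [-87.841, -351.965, 1476.54]}
top {'mtx': [[480.521, 0.0, 260.844], [0.0, 480.521, 185.047], [0.0, 0.0, 1.0]], 'R': [[0.023, -1.0, -0.006], [-0.984, -0.022, -0.179], [0.179, 0.01, -0.984]], 't': [-0.302, 553.67, 1497.074]}
```

View pics/scene0.png

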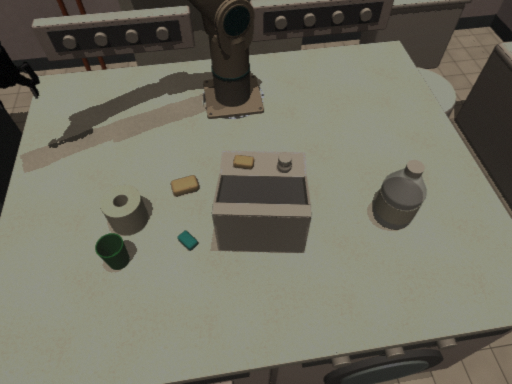

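View pics/top0.png

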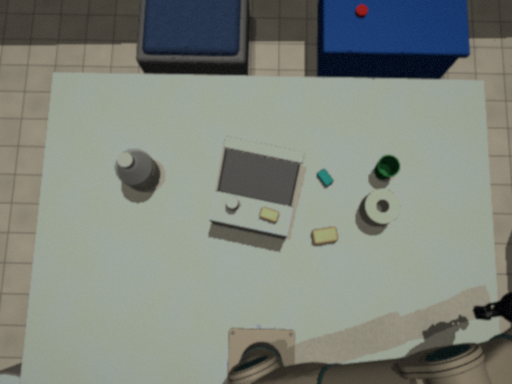

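The scene picture shows the robot at the top and the bin in the middle. In the top picture the candidates are:
- cream bar on the ledge at (269,214)
- larger cream bar on the table at (324,235)
- turquoise bar at (325,177)

The bar on the ledge fits: it is cream, the smaller of the two cream ones, and lies opposite the jar at (232,204). I'll confirm this in a crop and measure.

```bash
cat > h.py <<'E'
from cell import ctrl
import cv2,numpy as np
def ray(n,uv,z,c=None):
    c=c or ctrl.calibration(n);R=np.array(c["R"]);t=np.array(c["t"])
    o=-R.T@t;d=R.T@np.linalg.inv(c["mtx"])@np.array([uv[0],uv[1],1.])
    return o+d*(z-o[2])/d[2]
def proj(n,X,c=None):
    c=c or ctrl.calibration(n);p=np.array(c["mtx"])@(np.array(c["R"])@np.asarray(X,float)+np.array(c["t"]));return p[:2]/p[2]
E
python3 - <<'E'
from h import *
im=cv2.imread("pics/top0.png")
cv2.imwrite("pics/crop0.png",cv2.resize(im[125:250,200:350],None,fx=5,fy=4.8,interpolation=cv2.INTER_CUBIC)[:600,:])
hsv=cv2.cvtColor(im,cv2.COLOR_BGR2HSV)
g=((hsv[...,2]<95)).astype(np.uint8);g[:, :205]=0;g[:,310:]=0;g[:135]=0;g[216:]=0
n,l,st,ce=cv2.connectedComponentsWithStats(g)
i=1+np.argmax(st[1:,4]);print("flap",st[i],ce[i])
cn=max(cv2.findContours((l==i).astype(np.uint8),0,2)[0],key=cv2.contourArea)
q=cv2.approxPolyDP(cv2.convexHull(cn),6,True).reshape(-1,2);print(q.tolist(),cv2.minAreaRect(cn))
for p in q: print(p,ray("top",p,140).round(0),ray("top",p,185).round(0))
cm=cv2.inRange(hsv,(15,60,120),(40,255,255))
n,l,st,ce=cv2.connectedComponentsWithStats(cm)
for i in range(1,n):
    if st[i,4]>60:
        c=max(cv2.findContours((l==i).astype(np.uint8),0,2)[0],key=cv2.contourArea)
        r=cv2.minAreaRect(c);print("cream",st[i],r,ray("top",r[0],162 if ce[i][0]<300 else 25).round(1))
        b=cv2.boxPoints(r);print([ray("top",p,162 if ce[i][0]<300 else 25)[:2].round(0).tolist() for p in b])
E
```

```text
flap [ 218  149   82   57 3244] [258.08014797 176.51972873]
[[225, 149], [298, 163], [290, 205], [218, 190]] ((257.9850158691406, 176.37188720703125), (76.07493591308594, 43.401466369628906), 11.768288612365723)
[225 149] [647. 124. 140.] [636. 120. 185.]
[298 163] [ 608. -101.  140.] [598. -98. 185.]
[290 205] [478. -78. 140.] [472. -75. 185.]
[218 190] [519. 140. 140.] [511. 136. 185.]
cream [260 207  19  14 178] ((268.8999938964844, 213.80001831054688), (18.024980545043945, 9.803059577941895), 18.43494987487793) [447.5 -14.8 162. ]
[[442.0, 15.0], [469.0, 6.0], [454.0, -44.0], [426.0, -36.0]]
cream [312 227  26  16 326] ((324.6849365234375, 234.7023162841797), (13.913232803344727, 23.949007034301758), 81.25383758544922) [ 400.6 -196.1   25. ]
[[416.0, -155.0], [429.0, -231.0], [385.0, -237.0], [372.0, -162.0]]
```

View pics/crop0.png

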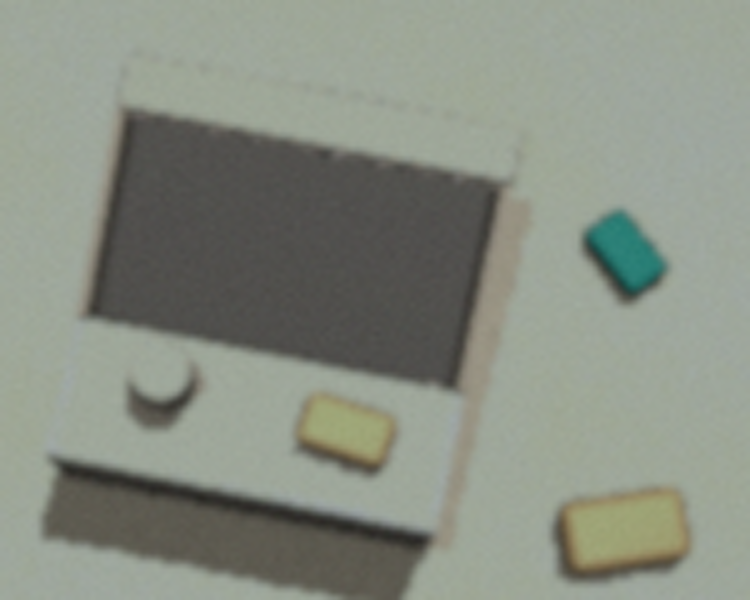

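The crop confirms it: the small cream bar with the rounded edges on the ledge at (347,430 in the crop) is the soap. The bigger bar and the turquoise one are on the table. The bin's yaw is about -10.4°, the ledge edge about (497,31), and the soap sits at (-40,-54) mm from it, which matches the stated 55 mm.

The plan is to keep the gripper fully open with its closing line along the bin's x. The front finger presses the flap and the rear finger goes behind the soap. First I turn and travel high.

>>> carry_out(deltas=[0,0,-10.2,0,0,-0.005,-1,0,0,-10.2,0,0,-0.005,-1,0,0,-10.2,0,0,-0.005,-1,0,0,-10.2,0,0,-0.005,-1,0,0,-10.2,0,0,-0.005,-1,0,0,-10.2,0,0,-0.005,-1,0,0,0,0.04,0.009,0,-1,0,0,0,0.04,0.009,0,-1,0,0,0,0.04,0.009,0,-1,0,0,0,0.04,0.009,0,-1])

```text
clock: 1.35
eef_pos: [271.5, -463.4, 261.0]
tool_rot: [-3.141, -0.001, 1.393]
force: [1.3, 0.4, 0.1]
width: 85.4
gripper_force: 0.0
```

>>> carry_out(deltas=[0,0,0,0.04,0.009,0,-1,0,0,0,0.04,0.009,0,-1,0,0,0,0.04,0.009,0,-1,0,0,0,0.04,0.009,0,-1,0,0,0,0.04,0.009,0,-1,0,0,0,0.04,0.009,0,-1,0,0,0,0.04,0.009,0,-1,0,0,0,0.04,0.009,0,-1,0,0,0,0.04,0.009,0,-1,0,0,0,0.02,0.009,0,-1,0,0,0,0,0,0,-1,0,0,0,0,0,0,-1])

```text
clock: 2.85
eef_pos: [426.2, -107.8, 261.0]
tool_rot: [-3.14, 0.001, 1.392]
force: [-0.2, -0.8, -0.1]
width: 85.6
gripper_force: 0.0
```

```bash
python3 - <<'E'
from h import *
c=ctrl.calibration("wrist");im=ctrl.get_image("wrist")
cv2.imwrite("pics/w1.png",im[:,:,::-1]);np.savez("w1",**c)
print({k:np.round(v,3).tolist() for k,v in c.items()})
E
```

```text
{'mtx': [[275.745, 0.0, 251.827], [0.0, 275.745, 191.686], [0.0, 0.0, 1.0]], 'R': [[0.984, -0.178, -0.002], [-0.171, -0.946, 0.275], [-0.05, -0.27, -0.961]], 't': [-438.291, -73.7, 399.965]}
```

View pics/w1.png

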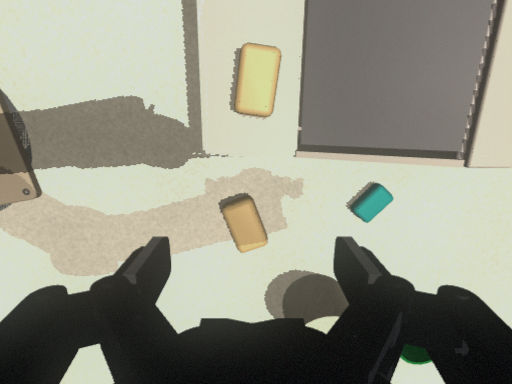

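The wrist picture shows the soap at (258,79), the ledge's rear edge from (304,5) to (300,148), its front edge from (199,5) to (204,152), and the finger tips at (155,240) and (347,240). I'll cast these pixels onto their planes.

```bash
python3 - <<'E'
from h import *
c=dict(np.load("w1.npz"));r=lambda p,z:ray("w",p,z,c)
im=cv2.imread("pics/w1.png");hsv=cv2.cvtColor(im,cv2.COLOR_BGR2HSV)
m=cv2.inRange(hsv,(12,50,120),(40,255,255));m[150:]=0
cn=max(cv2.findContours(m,0,2)[0],key=cv2.contourArea);b=cv2.minAreaRect(cn);print(b)
s=r(b[0],156);print("soap",s.round(1),[r(p,156)[:2].round(1).tolist() for p in cv2.boxPoints(b)])
# flap dark mask left edge = ledge rear edge
g=cv2.inRange(im,(60,60,60),(120,120,120))
gray=cv2.cvtColor(im,cv2.COLOR_BGR2GRAY).astype(float)
def edge(v0,v1,u0,u1):
    P=[]
    for v in range(v0,v1,5):
        d=np.abs(np.diff(cv2.GaussianBlur(gray,(5,5),0)[v,u0:u1]));P.append((u0+d.argmax()+.5,v))
    return np.array(P)
for nm,e in(("rear",edge(5,145,290,320)),("front",edge(5,145,192,212))):
    W=np.array([r(p,140)[:2] for p in e]);vx,vy,x0,y0=cv2.fitLine(W.astype(np.float32),cv2.DIST_HUBER,0,.01,.01).ravel()
    if vy<0:vx,vy=-vx,-vy
    print(nm,e[0],e[-1],"yaw",np.degrees(-np.arctan2(vx,vy)).round(2),(x0,y0),"x at y=31",x0+(31-y0)*vx/vy,"soap u",(s[:2]-[x0,y0])@[vy,-vx],np.abs((W-[x0,y0])@[vy,-vx]).max())
print("right end of ledge",r((298,155),140).round(1))
print("tips px if tip z=274", ray("w",(155,240),274,c).round(0),ray("w",(347,240),274,c).round(0),ray("w",(155,240),261,c).round(0),ray("w",(347,240),261,c).round(0), ctrl.read_state()["eef_pos"])
E
```

```text
((256.5999755859375, 79.79999542236328), (41.577877044677734, 71.84204864501953), 8.130102157592773)
soap [447.2 -14.  156. ] [[420.8, -35.9], [439.9, 16.9], [472.0, 6.7], [455.0, -47.1]]
rear [304.5   5. ] [296.5 140. ] yaw -10.67 (np.float32(486.818), np.float32(-14.529165)) x at y=31 495.3966 soap u -39.0591417884853 0.6737545405606652
front [196.5   5. ] [201.5 140. ] yaw -10.73 (np.float32(398.224), np.float32(1.4948279)) x at y=31 403.81302 soap u 50.975851906986186 0.4405045850762992
right end of ledge [475.2 -85.6 140. ]
tips px if tip z=274 [378. -93. 274.] [ 476. -110.  274.] [372. -98. 261.] [ 480. -117.  261.] [ 426.19275954 -108.00562854  261.09604438]
```

The measurements agree: ledge depth 90 mm, yaw -10.7°, and the soap at (447,-14) with its centre 39 mm in front of the edge. I'll move over it and descend to tip height of about 163 mm.

>>> carry_out(deltas=[0,0,0.5,0.024,0.005,0,-1,0,0,0,0.024,0.005,0,-1,0,0,0,0.024,0.005,0,-1,0,0,0,0.024,0.005,0,-1,0,0,0,0,0,0.02,-1,0,0,0,0,0,0.02,-1,0,0,0,0,0,0.02,-1,0,0,0,0,0,0.02,-1,0,0,0,0,0,0.02,-1,0,0,0,0,0,0.01,-1,0,0,0,0,0,0,-1,0,0,0,0,0,0,-1])

```text
clock: 4.4
eef_pos: [464.8, -16.4, 151.9]
tool_rot: [3.14, -0.0, 1.384]
force: [0.7, -0.4, -0.0]
width: 85.5
gripper_force: 0.0
```

```bash
python3 - <<'E'
from h import *
a=ctrl.get_image("wrist")[:,:,::-1];b=ctrl.get_image("scene")[:,:,::-1]
x=cv2.resize(b[120:280,170:340],(510,480));w=cv2.resize(a,(290,218))
v=np.zeros((480,800,3),np.uint8);v[:,:510]=x;v[:218,510:]=w
cv2.imwrite("pics/v2.png",v)
E
```

```text
(no output)
```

View pics/v2.png

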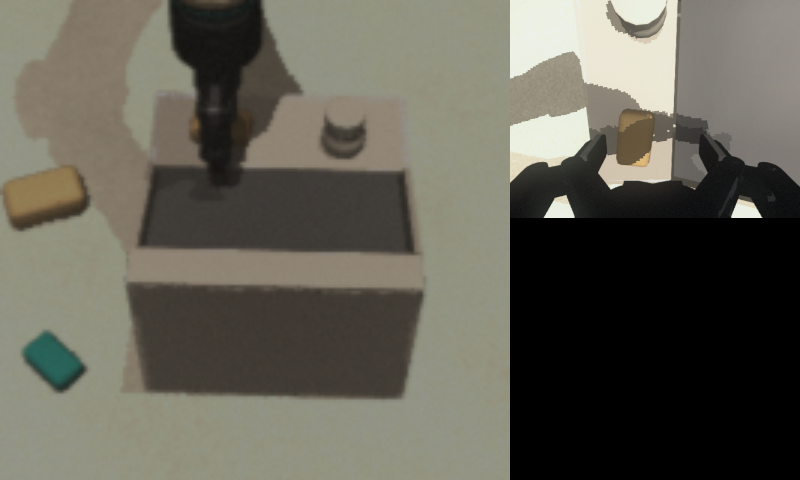

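The soap (wrist inset, 635,138) lies between the rear finger (600,140) and the front finger (710,145), which is over the flap. The jar is well clear. I'll shift back 3 mm and press down until the tips are just above the ledge, opening the flap slightly.

>>> carry_out(deltas=[0,0,0,0,-0.003,0,-1,0,0,0,0,0,0.006,-1,0,0,0,0,0,0.006,-1,0,0,0,0,0,0.005,-1,0,0,0,0,0,0,-1,0,0,0,0,0,0,-1])

```text
clock: 5.25
eef_pos: [461.2, -15.5, 134.4]
tool_rot: [-3.141, 0.0, 1.384]
force: [0.7, -0.3, 2.4]
width: 85.3
gripper_force: 1.1
```

The 2.4 N upward force fits flap contact. I'll advance 30 mm.

>>> carry_out(deltas=[0,0,0,0,0.004,0,-1,0,0,0,0,0.004,0,-1,0,0,0,0,0.004,0,-1,0,0,0,0,0.004,0,-1,0,0,0,0,0.004,0,-1,0,0,0,0,0.004,0,-1,0,0,0,0,0.004,0,-1,0,0,0,0,0.004,0,-1,0,0,0,0,0,0,-1])

```text
clock: 6.38
eef_pos: [493.3, -21.6, 134.3]
tool_rot: [3.141, -0.0, 1.384]
force: [-4.2, 0.3, 1.5]
width: 85.5
gripper_force: 1.7
```

```bash
python3 - <<'E'
from h import *
a=ctrl.get_image("wrist")[:,:,::-1]
cv2.imwrite("pics/v3.png",a)
E
```

```text
(no output)
```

View pics/v3.png

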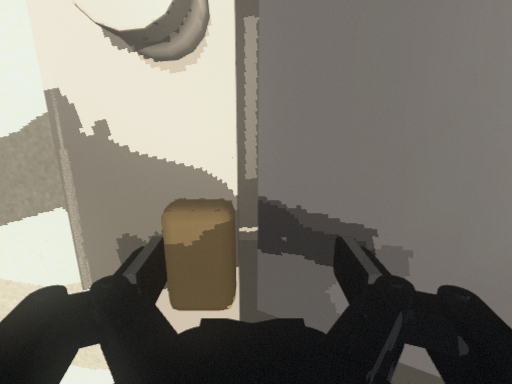

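The rear finger touches the soap (165–236, 200–308), which has squared up with its leading face at the ledge edge (240). The flap has opened, with a gap at 240–258. I'll keep pushing another 36 mm.

>>> carry_out(deltas=[0,0,0,0,0.004,0,-1,0,0,0,0,0.004,0,-1,0,0,0,0,0.004,0,-1,0,0,0,0,0.004,0,-1,0,0,0,0,0.004,0,-1,0,0,0,0,0.004,0,-1,0,0,0,0,0.004,0,-1,0,0,0,0,0.004,0,-1,0,0,0,0,0.004,0,-1,0,0,0,0,0,0,-1,0,0,0,0,0,0,-1])

```text
clock: 7.8
eef_pos: [525.7, -28.0, 133.6]
tool_rot: [-3.136, 0.001, 1.384]
force: [-7.6, 1.5, 2.0]
width: 85.6
gripper_force: 3.5
```

```bash
python3 - <<'E'
from h import *
a=ctrl.get_image("wrist")[:,:,::-1]
cv2.imwrite("pics/v4.png",a)
E
```

```text
(no output)
```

View pics/v4.png

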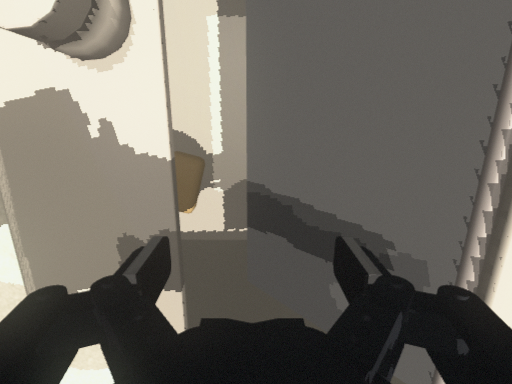

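The soap has dropped: it is now visible well below, inside the bin at (188,182), and the ledge is empty. I'll back off gently to let the flap shut, then lift clear.

>>> carry_out(deltas=[0,0,0,0,0,0,-1,0,0,0,0,-0.008,0,-1,0,0,0,0,-0.008,0,-1,0,0,0,0,-0.008,-0.004,-1,0,0,0,0,-0.008,-0.004,-1,0,0,0,0,-0.008,-0.006,-1,0,0,0,0,0,-0.01,-1,0,0,0,0,0,-0.015,-1,0,0,0,0,0,-0.03,-1,0,0,0,0,0,-0.04,-1,0,0,0,0,0,-0.04,-1,0,0,0,0,0,-0.02,-1])

```text
clock: 9.35
eef_pos: [489.9, -20.6, 306.3]
tool_rot: [3.138, -0.001, 1.384]
force: [0.4, -0.0, -0.9]
width: 85.5
gripper_force: 0.0
```

>>> carry_out(deltas=[0,0,0,-0.04,0,0,-1,0,0,0,-0.04,0,0,-1,0,0,0,-0.04,0,0,-1,0,0,0,-0.04,0,0,-1,0,0,0,-0.04,0,0,-1,0,0,0,0,0,0,-1,0,0,0,0,0,0,-1])

```text
clock: 10.22
eef_pos: [452.0, -216.6, 303.8]
tool_rot: [3.141, -0.001, 1.385]
force: [-0.5, 0.4, 0.3]
width: 85.4
gripper_force: 0.0
```

```bash
python3 - <<'E'
from h import *
a=ctrl.get_image("top")[:,:,::-1]
cv2.imwrite("pics/v5.png",cv2.resize(a[120:270,200:400],(800,600),interpolation=cv2.INTER_CUBIC))
E
```

```text
(no output)
```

View pics/v5.png

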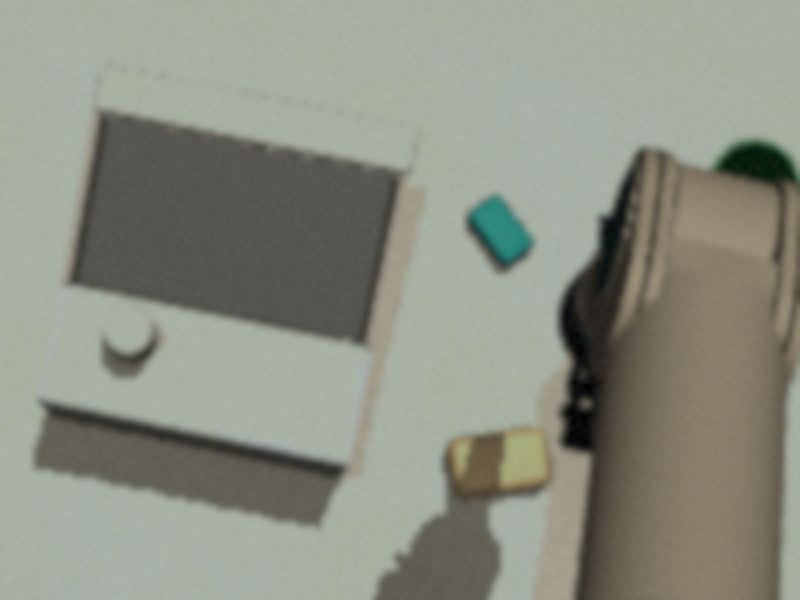

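The flap is shut, the ledge holds only the jar (130,335), still in place, and the other bars have not moved. The robot is clear of everything, so I'm handing in.

```bash
python3 -c "
from cell import ctrl
print(ctrl.finish_job())"
```

```text
the job is handed in; nothing more can be done
None
```

The soap was pushed through the held-open flap and dropped into the bin, the flap closed again, the jar and the things in view stayed put, and the job was handed in after about 10 s of robot time.

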